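# Fit the deck's drive roller and offer up the tape head with tongs

### The arm

A 7-joint arm with a two-finger parallel gripper is mounted at the origin on the work surface. World frame = base frame: x ahead of the robot, y to its left, z up, the work surface at z = 0. Lengths are in m, angles in rad, forces in N, time in s.
With the tool pointing down it reaches from about 0.425 to 0.925 m from the base axis. Payload 6.8 kg.
Tool frame: the origin (TCP) lies on the centre line of the jaws, within the pads' length; the fingertips stand 17 mm ahead of it and the grasp point (between the pads) lies 2 mm behind it; z points along the fingers, x is the direction in which the jaws open and shut, and the axes are right-handed (so a half turn about z gives the same grasp; the last joint's range is limited). The gripper opens to 85 mm and grips with 20 to 120 N. Pads are 22 mm wide; open, the fingers measure 114 mm over their backs; the gripper's body (76 mm by 85 mm) begins 54 mm behind the grasp point. The pads swing forward as they close: fully open they stand 13 mm farther back than shut.
Start: joints at [-1.247, 0.477, 0.022, 1.555, -0.011, 1.109, -0.083], TCP at [0.282, 0.613, 0.211] pointing down, gripper open.
Joint ranges: [-2.96, 2.96], [-0.34, 2.1], [-1.41, 1.46], [0.24, 2.44], [-1.37, 4.51], [0.17, 1.92], [-2.96, 2.96]. Speed limits (rad/s): [2.39, 2.39, 3.14, 3.14, 3.14, 3.14, 3.14].

### API

Orientations are given as a rotation vector (axis times angle).
In Python, from bench import r gives the robot as it stands.
- The arm moves only by the tool arm_command, never from a script. Its argument "increments" is a list of rows, each a list of 3 entries, a list of its own where there are three numbers: the shift along the world's x, y, z in m, then the turn, a rotation vector about the world's x, y, z in rad, then the opening in per cent of the stroke, from 0 (shut) to 100 (fully open). A call has 1 to 10 rows; each row is the pose to reach, as a shift and turn from the pose commanded when the call began; what a row does not reach only later rows make up. A row lasts 1/10 s, in which the tool goes at most 50 mm and 8.59 degrees, less where a joint would pass 70% of its speed; a pose out of reach is approached as far as the arm can. A call with a gripper value outside its range is refused whole. The fingers move at their own pace and stop on an object; "newtons" is the grip in N (left out, the last holds). Time passes only in rows, so rows that repeat a pose let the fingers close. It gives the time, the measured TCP pose, the force and the opening at its end, in the units of the state.
- r.get_obs(): the state, without advancing time (a new reading comes with each control period).
- r.grab_frame(name): name is "scene" or "side" or "wrist"; returns the picture (420x560x3 uint8, blue, green, red); there is no depth.
- r.camera_model(name): a dict with "camera_matrix" (3x3 intrinsics, pixels), "D" ([k1, k2, p1, p2, k3] as OpenCV has them; the pictures are not rectified), "camera_from_world" (4x4, takes a point from world to camera coordinates). Camera axes: x right, y down, z forward; pixel columns grow to the right and rows downward; lengths in m; the calibration is good to about 2 mm. A picture is of the moment at which its call begins: read the wrist's pose just before it. camera_model takes no time and is no camera call; for the wrist camera it gives the pose at the moment of the call.
- r.hand_in(): hands the job in, once; it reports no verdict.
The state is a dict: "clock": time; "joints": joint angles; "qvel": joint speeds; "tau": joint torques, N m; "tcp_pos": TCP position; "orientation": TCP orientation; "contact_force": force on the tool from outside, world axes, zero at the start; "moment": the same for the moment, N m; "grip_width": finger opening in m.
Only numpy, scipy, OpenCV 4.12 (cv2) and the standard library are available. Lean on these libraries where they do the work, as an engineer would, in place of code of your own. Each camera call takes 0.05 s, during which the arm holds its last target. There are 200 camera calls.

### The job

Put the tape deck back together: slide the white drive roller over the bare upright shaft on the open deck, all the way down onto its boss, and let go of it. Then take the steel tongs, close their rubber tips on the sides of the copper tape head (the clean head and its bracket must be touched only by the tongs, never by the gripper), and lift it to hold it over the middle of the deck, its underside about 6 cm or more above the deck's top plate. Finish while still holding tongs and head there, with the roller still in place and the screwdriver, cassette case and bottle left where they lie.

Things in the scene. Friction and masses are not known exactly. Their poses are not given: they have to be found in the camera images.
- roller: White plastic drive roller: a plain upright tube, outside diameter 28, bore 13, height 24 mm, 20 g, standing on the desk. Origin: centre of its underside; z is the axis.
- deck: Silver deck, a fixed flat box 260 (x) by 200 (y) by 55 mm high. Origin: centre of its underside on the desk, z up. Its smoked-acrylic lid is hinged along its +y long edge, stands raised to 225 mm above the desk, leaning outwards 0.2 rad, and stays so. A bare upright steel shaft stands on the top plate, 60 mm to +x and 30 mm to -y of the middle; all else on the top plate is lower than 10 mm.
- roller_seat (a point): Centre of the top of the boss at the foot of the bare shaft, where the roller's underside must come to rest: 59 mm above the desk (4 mm above the deck's top plate; boss diameter 22). The shaft is 10 mm in diameter and rises 31 mm from here, its top 4 mm tapering to 5 mm diameter. Axes as the deck's.
- deck_middle (a point): Middle of the deck's top plate, 55 mm above the desk. Axes as the deck's.
- tongs: Steel spring tongs 180 mm long, 24 mm high, 85 g, lying with both 4 mm blades on edge. Origin: on the underside, midway between the blades at the balance point, where to grip; x to the tips, z up. Pivot 80 mm behind the origin. Blades close sideways (y), outsides flat from 28 mm behind to 100 mm ahead of the origin; at rest 44 mm apart at the origin, 55 mm at the ends.
- tongs_jaw (a joint): Closing angle of the tongs, rad: 0 at rest, 0.165 closed on the 16 mm wide head (outsides then parallel, 31 mm apart), 0.22 at the stop. Squeezing 10 mm at the origin closes the tips 21 mm. Spring, squeezed at the origin: yields from 4 N, 6 N at 41 mm between the outsides, 10 N at 31 mm; so a grip held at about 41 mm carries them open.
- tongs_tip (a point): Midway between the rubber tips at rest, 86 mm ahead of the tongs' origin and 12 mm above their underside; fixed to the +y blade, so it shifts up to 14 mm sideways as they close. Tips 24 mm long, 4 to 20 mm above the underside, 43 mm apart at rest (53 mm over the outsides there).
- head: Tape head: a copper-plated can 18 (x) by 16 (y) by 26 mm high on a tan bracket foot 30 (x) by 16 (y) by 5 mm; 31 mm high in all, 25 g, standing loose on the desk. Origin: centre of its underside, z up. The flat sides for the tongs look to +y and -y, 16 mm apart, so the tongs lie along its x axis.
- head_can (a point): Centre of the copper can, 18 mm above the head's underside.
- screwdriver: Blue-handled screwdriver lying beyond the work, about 200 mm long; to be left alone.
- case: Clear cassette case, 70 by 109 by 17 mm, lying flat beyond the work; to be left alone.
- bottle: Small amber bottle, 44 mm in diameter, 100 mm high, standing beyond the tongs; to be left alone.
Mind the look-alikes: they are no part of the job. There is more than one size of the roller; the job needs the smaller.

How it is judged:
By the outcome, as a careful person would: the job done as asked, in the order asked, and still so for the second after the job is handed in, while the arm keeps its last pose, push and grip.
It also fails if it takes over 64 s, if anything falls off the work surface, if the arm or the gripper's body presses on something with over 40 N, if the wrist force passes 120 N, or if a joint passes its speed limit or range.

## Working session

There is one attempt and no reset: what is moved stays moved. The work goes in short steps, Python scripts to look and compute and a tool call to move; the robot and the scene stay as the last step left them, time stands still between calls to the robot, and variables do not carry over. Pictures are saved under pics/ and viewed, about 8 in all and at most 12, crops included, and the job is handed in when it is done.

Besides the shell and the picture viewer there is one more tool, called as a command line: name --argument value ..., lists and objects as JSON in quotes. arm_command: Moves the arm, as the interface text tells. Its arguments: {"type":"object","properties":{"increments":{"type":"array","items":{"type":"array"}},"newtons":{"type":"number"}},"required":["increments"]}

```bash
mkdir -p pics
cat > h.py <<'E'
from bench import r
import numpy as np, cv2
def cam(n):
    m=r.camera_model(n); return np.array(m["camera_matrix"]),np.array(m["D"]),np.array(m["camera_from_world"])
def ray(c,px):
    K,D,T=c; u=cv2.undistortPoints(np.array(px,float).reshape(-1,1,2),K,D).reshape(-1,2)
    d=np.c_[u,np.ones(len(u))]@T[:3,:3]; o=-T[:3,:3].T@T[:3,3]; return o,d
def onz(c,px,z):
    o,d=ray(c,px); return o+d*((z-o[2])/d[:,2:3])
def proj(c,P):
    K,D,T=c; return cv2.projectPoints(np.array(P,float).reshape(-1,3),cv2.Rodrigues(T[:3,:3])[0],T[:3,3],K,D)[0].reshape(-1,2)
E
python3 - <<'E'
from h import *
ims={}
for n in ["scene","side","wrist"]:
    c=cam(n); np.save(f"wc_{n}.npy",np.array([0])); im=r.grab_frame(n); cv2.imwrite(f"pics/{n}0.png",im)
    o,_=ray(c,[[280,210]]); print(n,o,c[0][0,0],c[1]); print(np.round(onz(c,[[0,0],[559,0],[0,419],[559,419],[280,210]],0),3))
o=r.get_obs(); print(o)
E
```

```text
scene [1.13891067 0.49245486 0.82791674] 506.43452320303186 [0.0607662 0.        0.        0.        0.       ]
[[ 0.648 -1.62   0.   ]
 [-0.933 -0.259  0.   ]
 [ 1.24  -0.062  0.   ]
 [ 0.569  0.531  0.   ]
 [ 0.594 -0.119  0.   ]]
side [0.53441784 0.52026769 0.59658285] 386.0674560792095 [-0.09240071  0.          0.          0.          0.        ]
[[ 3.462 -2.5    0.   ]
 [-1.246 -3.234  0.   ]
 [ 0.988  0.396  0.   ]
 [ 0.139  0.25   0.   ]
 [ 0.642 -0.164  0.   ]]
wrist [0.21905676 0.64219543 0.37362302] 295.73633629116665 [-0.01976675  0.          0.          0.          0.        ]
[[-0.037  0.415  0.   ]
 [ 0.225  0.981  0.   ]
 [ 0.454  0.002  0.   ]
 [ 0.854  0.875  0.   ]
 [ 0.316  0.597  0.   ]]
{'clock': 0.15, 'joints': array([-1.24710261,  0.477636  ,  0.0223664 ,  1.55617561, -0.01149209,
        1.10926331, -0.08310517]), 'qvel': array([-0.00058372, -0.00263238, -0.00045074, -0.00331129, -0.00027519,
        0.0019994 ,  0.00050897]), 'tau': array([ 2.34587533e-03, -5.96927190e+01,  1.61001507e+00, -2.81488216e+01,
        1.26500818e-02,  6.57137891e-03, -1.24399102e-05]), 'tcp_pos': array([0.28231753, 0.61262903, 0.21045274]), 'orientation': array([ 2.64506436e+00,  1.69354100e+00, -1.69095274e-03]), 'contact_force': array([ 0.19263321,  0.15155068, -0.61715674]), 'moment': array([-0.01651862, -0.01189008, -0.05006682]), 'grip_width': 0.0854675782071002}
```

View pics/scene0.png

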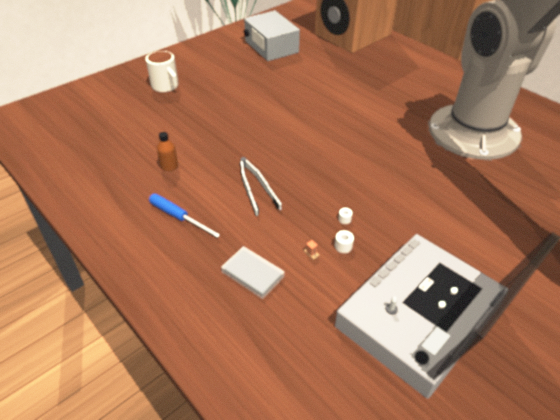

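View pics/side0.png

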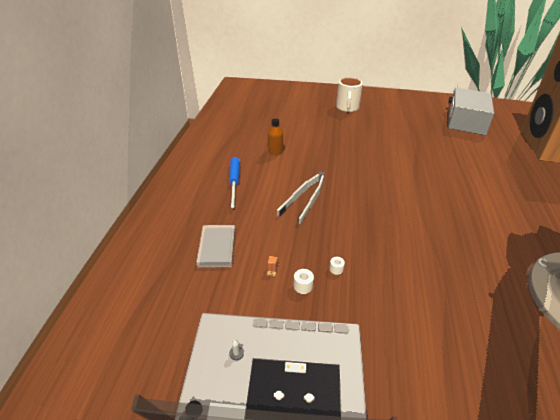

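Scene view: the small roller is at (345,215), the larger one at (344,241), the head at (312,250) and the shaft at (392,303). The tongs run from a pivot at (243,160) to tips at (257,212) and (279,207). In the side view the small roller is at (337,266), the head at (272,266), the shaft at (236,348), and the tongs' pivot at (322,175).

```bash
cat >> h.py <<'E'
def tri(ps):
    A=np.zeros((3,3));b=np.zeros(3);L=[]
    for c,p in ps:
        o,d=ray(c,[p]); d=d[0]/np.linalg.norm(d[0]); M=np.eye(3)-np.outer(d,d); A+=M;b+=M@o; L.append((o,M))
    x=np.linalg.solve(A,b); return x,[float(np.linalg.norm(M@(x-o))) for o,M in L]
E
python3 - <<'E'
from h import *
s,d=cam("scene"),cam("side")
for n,a,b in [("small",(345,215),(337,266)),("big",(344,241),(304,281)),("head",(312,250),(272,266)),("shaft",(392,303),(236,348)),("pivot",(243,160),(322,175)),("tipL",(257,212),(300,220)),("tipR",(279,207),(280,212)),("bottle",(167,155),(275,138)),("case",(253,272),(216,246))]:
    x,e=tri([(s,a),(d,b)]); print(n,np.round(x,4),np.round(e,4))
a,b=cv2.imread("pics/scene0.png"),cv2.imread("pics/side0.png")
f=lambda im,x,y,w,h,k:cv2.resize(im[y:y+h,x:x+w],None,fx=k,fy=k,interpolation=cv2.INTER_CUBIC)
cv2.imwrite("pics/c0.png",np.hstack([f(a,290,195,80,80,5),f(b,260,240,80,80,5)]))
E
```

```text
small [ 0.5002 -0.0031  0.0092] [0.0003 0.0003]
big [0.561  0.0504 0.0136] [0.0007 0.0007]
head [0.6283 0.0219 0.0115] [0.0009 0.0009]
shaft [0.6435 0.2382 0.0691] [0.0002 0.0002]
pivot [ 0.5548 -0.3025  0.0133] [0.0006 0.0006]
tipL [ 0.5976 -0.2002 -0.0619] [0.0032 0.0032]
tipR [ 0.6298 -0.0818  0.0636] [0.0017 0.0017]
bottle [ 0.6991 -0.4171  0.0398] [0.0035 0.0035]
case [ 0.756 -0.018  0.006] [0.0004 0.0004]
```

View pics/c0.png

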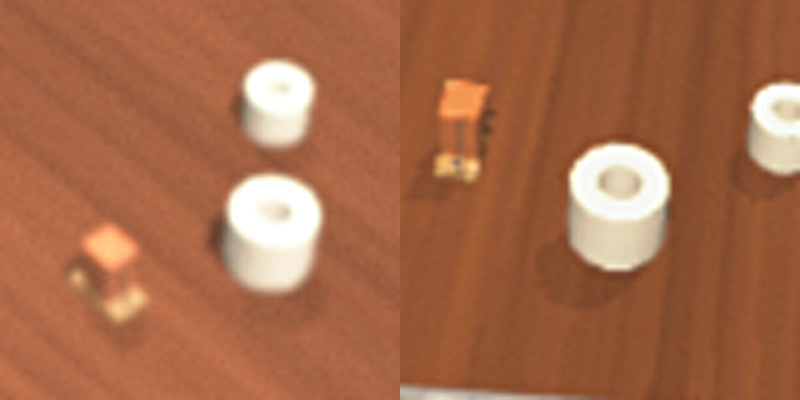

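Crop (third picture): the head's foot lies along world y, with its copper sides facing ±x. The small roller sits about 8 cm from the big one, so I'll bring the jaws in across that line. Going round the lid first.

arm_command --increments '[[[0.08,-0.26,0.14],[0,0,-0.9],100],[[0.08,-0.26,0.14],[0,0,-0.9],100],[[0.08,-0.26,0.14],[0,0,-0.9],100],[[0.08,-0.26,0.14],[0,0,-0.9],100],[[0.08,-0.26,0.14],[0,0,-0.9],100],[[0.08,-0.26,0.14],[0,0,-0.9],100],[[0.08,-0.26,0.14],[0,0,-0.9],100],[[0.08,-0.26,0.14],[0,0,-0.9],100]]'

```text
clock: 0.95
tcp_pos: [0.3633, 0.3521, 0.3522]
orientation: [-3.118, -0.372, -0.002]
contact_force: [0.1, 0.7, 0.8]
grip_width: 0.0854
```

arm_command --increments '[[[0.17,-0.25,-0.05],[0,0,-1.09],100],[[0.17,-0.25,-0.05],[0,0,-1.09],100],[[0.17,-0.25,-0.05],[0,0,-1.09],100],[[0.17,-0.25,-0.05],[0,0,-1.09],100],[[0.17,-0.25,-0.05],[0,0,-1.09],100],[[0.17,-0.25,-0.05],[0,0,-1.09],100],[[0.17,-0.25,-0.05],[0,0,-1.09],60],[[0.17,-0.25,-0.05],[0,0,-1.09],60],[[0.17,-0.25,-0.05],[0,0,-1.09],60],[[0.17,-0.25,-0.05],[0,0,-1.09],60]]'

```text
clock: 1.95
tcp_pos: [0.5321, 0.1048, 0.3002]
orientation: [2.863, -1.29, -0.002]
contact_force: [-0.1, -0.5, 0.1]
grip_width: 0.0509
```

Run:
```python
from h import *
o=r.get_obs(); print(o["clock"],o["tcp_pos"],o["orientation"],o["grip_width"],o["joints"])
c=cam("wrist"); im=r.grab_frame("wrist"); cv2.imwrite("pics/w1.png",im); np.savez("w1.npz",*c)
print(proj(c,[[.5,-.003,.024],[.56,.05,.03],[.628,.022,.031],[.6435,.238,.09],o["tcp_pos"]]))
```

```text
1.95 [0.53210287 0.10475472 0.30022704] [ 2.86332524e+00 -1.28971613e+00 -1.51701420e-03] 0.05090571708895761 [-0.81486012  0.19415055  0.59560621  1.79061913 -0.1162872   1.19345652
 -1.03127047]
[[316.49002689 234.42044446]
 [318.8457976  185.46391135]
 [364.93927424 163.75058887]
 [255.51538403  32.62403074]
 [278.23798596 249.30762366]]
```

View pics/w1.png

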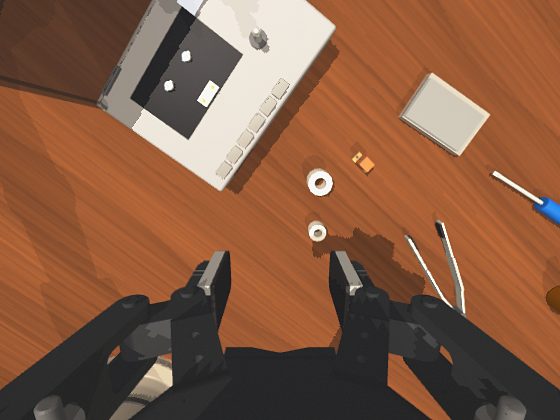

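Wrist view: the small roller is at (317,231), the big one at (320,183) and the shaft at about (258,37). The deck's front edge runs (220,188) to (336,27). The head's can is at (367,164) with its foot at (357,157). The tongs' tips are at (409,238) and (440,225), with the pivot end out of view.

Run:
```python
from h import *
f=np.load("w1.npz"); c=(f["arr_0"],f["arr_1"],f["arr_2"]); im=cv2.imread("pics/w1.png").astype(int)
s,d=cam("scene"),cam("side")
A,B=cv2.imread("pics/scene0.png").astype(int),cv2.imread("pics/side0.png").astype(int)
def blob(im,mask,x0,y0,x1,y1):
    m=np.zeros(mask.shape,np.uint8); m[y0:y1,x0:x1]=mask[y0:y1,x0:x1]
    n,l,st,ce=cv2.connectedComponentsWithStats(m); k=1+np.argmax(st[1:,4]); 
    p=np.argwhere(l==k)[:,::-1]; return ce[k],st[k],p
white=lambda I:(I.min(2)>135).astype(np.uint8)
cop=lambda I:((I[...,2]>170)&(I[...,2]-I[...,0]>95)&(I[...,2]-I[...,1]>50)).astype(np.uint8)
ce,st,p=blob(im,white(im),295,215,335,245); print("small wrist",ce,st, onz(c,[ce],.020))
# rim circle
(x,y),rad=cv2.minEnclosingCircle(p.astype(np.float32)); print((x,y),rad)
sc,_,_=blob(A,white(A),332,202,358,226); sd,_,_=blob(B,white(B),328,254,348,276)
print("small tri 2", tri([(s,sc),(d,sd)]), "3", tri([(s,sc),(d,sd),(c,ce)]))
for n,z in [("deck corners",.055)]:
    P=onz(c,[(220,189),(336,27)],z); print(n,P,np.linalg.norm(P[1]-P[0]),np.degrees(np.arctan2(*(P[1]-P[0])[1::-1])))
ce,st,p=blob(im,cop(im),350,145,385,180); print("head",ce,st,onz(c,[ce],.025)); q=onz(c,p,.031)[:,:2]
print(cv2.minAreaRect((q*1000).astype(np.float32)))
print("shaft top w",onz(c,[(258,37)],.075))
k=lambda x,y,w,h,z:cv2.resize(im[y:y+h,x:x+w].astype(np.uint8),None,fx=z,fy=z,interpolation=cv2.INTER_CUBIC)
g=lambda I,x,y,w,h,z:cv2.resize(I[y:y+h,x:x+w].astype(np.uint8),None,fx=z,fy=z,interpolation=cv2.INTER_CUBIC)
cv2.imwrite("pics/c1.png",np.vstack([np.hstack([g(im,240,15,40,40,6),g(A,372,285,40,40,6),g(B,216,325,40,40,6)]),np.hstack([g(im,345,143,40,40,6),g(im,220,0,40,40,6)*0,g(im,300,215,40,40,6)])]))
```

```text
small wrist [316.27272727 230.56709957] [308 221  18  20 231] [[5.03742310e-01 3.61118299e-04 2.00000000e-02]]
(316.3636474609375, 230.72727966308594) 10.01041316986084
small tri 2 (array([ 0.50144531, -0.00187773,  0.01229904]), [0.00045912205081470684, 0.00045912205081471643]) 3 (array([ 0.50176472, -0.00198761,  0.01233801]), [0.0005596869019772377, 0.0005600883797691202, 0.0006137779583054342])
deck corners [[0.46566801 0.15677947 0.055     ]
 [0.71905335 0.17621453 0.055     ]] 0.25412958811596137 4.386090217463728
head [369.81355932 163.38070404] [350 145  35  35 767] [[0.63375848 0.01518324 0.025     ]]
((632.1552124023438, 20.544883728027344), (49.30961227416992, 52.42741775512695), 41.59404754638672)
shaft top w [[0.64421153 0.23629797 0.075     ]]
```

View pics/c1.png

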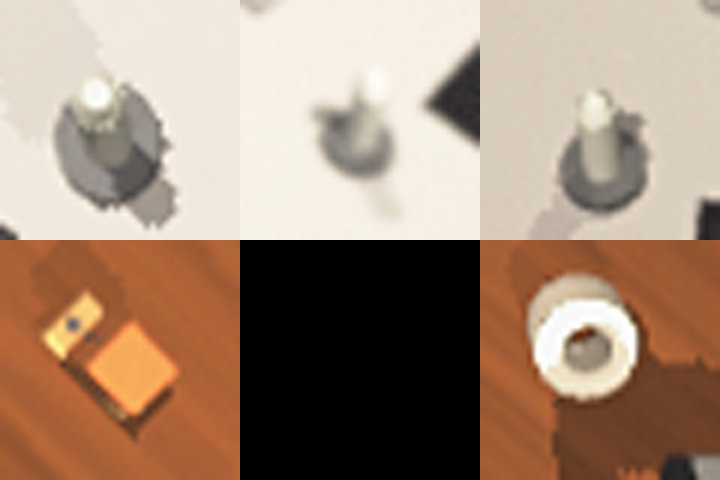

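Run:
```python
from h import *
f=np.load("w1.npz"); c=(f["arr_0"],f["arr_1"],f["arr_2"]); s,d=cam("scene"),cam("side")
h=lambda X,Y,x,y,k=6:(x+(X+.5)/k-.5,y+(Y+.5)/k-.5)
W,S,D=h(96,93,240,15),h(137,82,372,285),h(114,100,216,325)
print("top tri",tri([(s,S),(d,D)]),tri([(c,W),(s,S),(d,D)]),"z=.089:",onz(c,[W],.089),onz(s,[S],.089),onz(d,[D],.089))
W,S,D=h(108,143,240,15),h(118,145,372,285),h(121,168,216,325)
print("boss tri",tri([(c,W),(s,S),(d,D)]),"z=.058:",onz(c,[W],.058),onz(s,[S],.058),onz(d,[D],.058))
W=h(105,108,300,215);print("roller rim z.024",onz(c,[W],.024))
# roller top in scene/side crops (c0: 5x)
S=h(278,90,290,195,5);print("roller rim scene",onz(s,[S],.024))
D=h(388,107,260,240,5);print("roller rim side",onz(d,[D],.024))
W=[h(X,Y,345,143) for X,Y in [(130,83),(180,132),(135,177),(86,128)]]; P=onz(c,W,.031); print("head top",P,P.mean(0),np.linalg.norm(P-np.roll(P,-1,0),axis=1))
W=[h(X,Y,345,143) for X,Y in [(40,95),(90,50),(107,70),(58,120)]]; P2=onz(c,W,.005); print("foot",P2)
```

```text
top tri (array([0.64437905, 0.23964306, 0.08810203]), [0.0011567511640585809, 0.00115675116405854]) (array([0.64493872, 0.2398927 , 0.08877531]), [0.00075445952754548, 0.0011183842987966444, 0.0013820967908996303]) z=.089: [[0.64566628 0.23983589 0.089     ]] [[0.64556227 0.24113132 0.089     ]] [[0.64404963 0.23884937 0.089     ]]
boss tri (array([0.64515499, 0.23982176, 0.0560192 ]), [0.00035438097721236534, 0.000775847557600628, 0.0008627416448043614]) z=.058: [[0.64522327 0.2393766  0.058     ]] [[0.64673067 0.24127164 0.058     ]] [[0.64433757 0.24003934 0.058     ]]
roller rim z.024 [[ 0.50287267 -0.00157032  0.024     ]]
roller rim scene [[0.50579435 0.00073416 0.024     ]]
roller rim side [[ 0.50146156 -0.0026984   0.024     ]]
head top [[0.63664566 0.02820872 0.031     ]
 [0.63653089 0.01054948 0.031     ]
 [0.62159202 0.01083029 0.031     ]
 [0.62198705 0.02842177 0.031     ]] [0.6291889  0.01950257 0.031     ] [0.01765961 0.01494151 0.01759592 0.01466016]
foot [[0.62221212 0.03591405 0.005     ]
 [0.63869845 0.03444549 0.005     ]
 [0.63806282 0.02757775 0.005     ]
 [0.6207907  0.02789941 0.005     ]]
```

arm_command --increments '[[[-0.03,-0.107,-0.2],[0,0,0],60],[[-0.03,-0.107,-0.2],[0,0,0],60],[[-0.03,-0.107,-0.2],[0,0,0],60],[[-0.03,-0.107,-0.2],[0,0,0],60],[[-0.03,-0.107,-0.2],[0,0,0],60],[[-0.03,-0.107,-0.2],[0,0,0],60],[[-0.03,-0.107,-0.2],[0,0,0],60]]'

```text
clock: 2.7
tcp_pos: [0.5031, -0.0031, 0.1017]
orientation: [-2.862, 1.295, -0.0]
contact_force: [0.9, 0.0, -0.0]
grip_width: 0.0512
```

Run:
```python
from h import *
o=r.get_obs(); print(o["clock"],o["tcp_pos"],o["orientation"])
c=cam("wrist"); im=r.grab_frame("wrist"); cv2.imwrite("pics/w2.png",im); np.savez("w2.npz",*c)
I=im.astype(int); m=((I.min(2)>130)&(I.max(2)-I.min(2)<50)).astype(np.uint8); m[:,:220]=0; m[:,340:]=0
n,l,st,ce=cv2.connectedComponentsWithStats(m); 
for k in range(1,n):
    if st[k,4]>200: print(st[k],ce[k],onz(c,[ce[k]],.024))
print(proj(c,[[.5025,-.0018,.024],o["tcp_pos"]]))
```

```text
2.7 [ 0.50307699 -0.00309044  0.10168966] [-2.86192075e+00  1.29508235e+00 -6.33364414e-05]
[ 254   85   48   51 1453] [277.02477632 110.02271163] [[0.56450774 0.05224197 0.024     ]]
[262 192  32  35 768] [277.28255208 209.35807292] [[ 5.04460565e-01 -4.59890522e-04  2.40000000e-02]]
[[276.95279682 212.02872377]
 [278.24391978 249.30641357]]
```

View pics/w2.png

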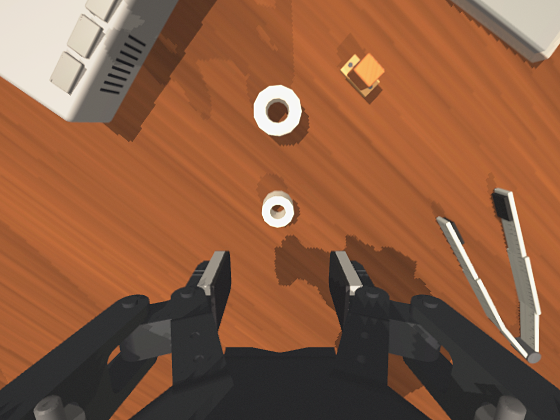

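The small roller's rim is at (277.5,211), centred between the jaws. Tongs' tips are at (440,220) and (500,192), pivot at (533,355). Descending.

arm_command --increments '[[[0,0.001,-0.04],[0,0,0],60],[[0,0.001,-0.079],[0,0,0],60],[[0,0.001,-0.079],[0,0,0],60],[[0,0.001,-0.079],[0,0,0],60]]' --newtons 30

```text
clock: 3.15
tcp_pos: [0.5037, -0.0021, 0.0236]
orientation: [-2.861, 1.294, -0.001]
contact_force: [0.5, 0.8, 0.7]
grip_width: 0.0514
```

arm_command --increments '[[[0,0,0],[0,0,0],20],[[0,0,0],[0,0,0],20],[[0,0,0],[0,0,0],20],[[0,0,0],[0,0,0],20],[[0,0,0],[0,0,0],20],[[0,0,0],[0,0,0],20]]'

```text
clock: 3.75
tcp_pos: [0.5025, -0.0029, 0.0223]
orientation: [-2.861, 1.297, -0.0]
contact_force: [0.1, 0.8, 0.3]
grip_width: 0.0172
```

The opening reached 17 mm, so the 28 mm roller isn't between the pads. Looking.

Run:
```python
from h import *
im=r.grab_frame("wrist"); s=r.grab_frame("side")
cv2.imwrite("pics/w3.png",np.hstack([cv2.resize(im,(400,300)),cv2.resize(s[225:305,260:366],(400,300),interpolation=cv2.INTER_CUBIC)]))
```

```text
(no output)
```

View pics/w3.png

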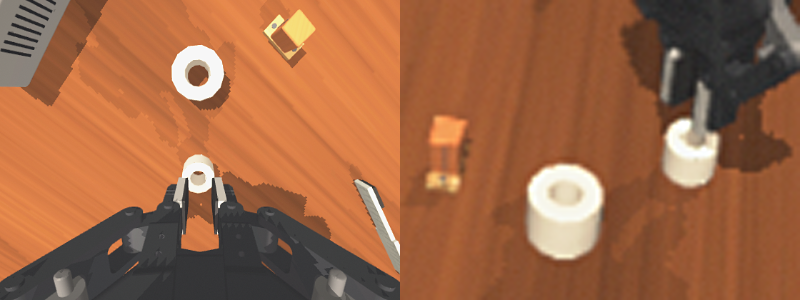

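Wrist view: the roller's rim is at about (277,245), just ahead of the closed pads, so it isn't gripped. Measuring where it stands now.

Run:
```python
from h import *
o=r.get_obs(); c=cam("wrist"); im=r.grab_frame("wrist"); s=r.grab_frame("scene"); d=r.grab_frame("side")
for n,I in(("wr",im),("sc",s),("sd",d)): cv2.imwrite(f"pics/{n}4.png",I)
print(o["tcp_pos"], proj(c,[o["tcp_pos"],[.5035,-.0012,.024],[.5035,-.0012,.0]]))
g=lambda I,x,y,w,h,z:cv2.resize(I[y:y+h,x:x+w],None,fx=z,fy=z,interpolation=cv2.INTER_CUBIC)
cv2.imwrite("pics/c4.png",np.hstack([g(im,230,200,100,100,4),g(s,330,195,40,40,10)]))
```

```text
[ 0.5024387  -0.00296303  0.02219741] [[278.23140664 249.31771575]
 [277.15228351 247.48027116]
 [277.39603178 233.2137853 ]]
```

View pics/c4.png

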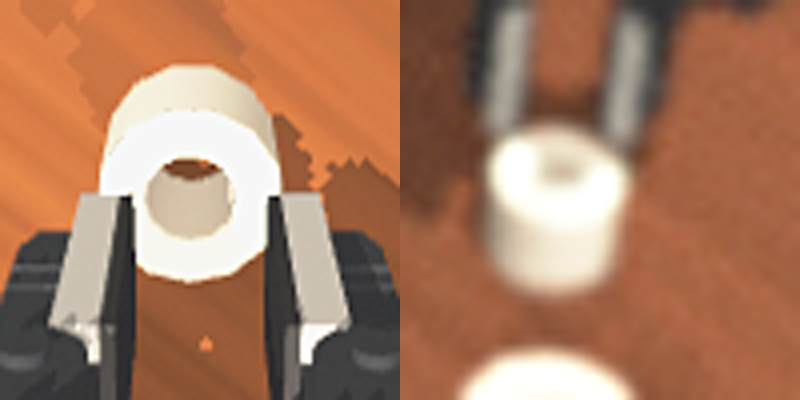

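Run:
```python
from h import *
o=r.get_obs();c=cam("wrist");s,d=cam("scene"),cam("side")
t=o["tcp_pos"];print(o["grip_width"])
R=cv2.Rodrigues(o["orientation"])[0]; print(R.round(3))
for dz in(.017,.0,-.02):
  for sx in(-1,1):
    P=t+R@[sx*.012,0,dz]; print(dz,sx,P.round(4),proj(s,P).round(1),proj(d,P).round(1),proj(c,P).round(1))
# near-tip of pads in three views
for S,D in [((352.2,208.8),(338.4,262)),((340.2,208),(338.4,262)),((340.2,207.5),(332,251.5)),((352.2,208.8),(332,251.5))]:
    print(tri([(s,S),(d,D)]))
print("roller rim now", onz(c,[(276.4,248.3)],.024), onz(s,[(330+15.7,195+18)],.024))
```

```text
0.017160280521650844
[[ 0.659 -0.752 -0.   ]
 [-0.752 -0.659 -0.   ]
 [-0.     0.    -1.   ]]
0.017 -1 [0.4945 0.006  0.0051] [[349.6 217.4]] [[339.5 271. ]] [[259.9 238.9]]
0.017 1 [ 0.5103 -0.012   0.0051] [[338.9 216.4]] [[332.1 263.3]] [[296.7 238.8]]
0.0 -1 [0.4945 0.006  0.0221] [[350.4 212.1]] [[340.4 265.4]] [[258.1 249.3]]
0.0 1 [ 0.5103 -0.012   0.0221] [[339.6 211.1]] [[332.9 257.6]] [[298.3 249.3]]
-0.02 -1 [0.4945 0.0061 0.0421] [[351.3 205.7]] [[341.6 258.5]] [[255.6 264.5]]
-0.02 1 [ 0.5103 -0.012   0.0421] [[340.3 204.7]] [[333.9 250.8]] [[300.6 264.4]]
(array([0.49979455, 0.01406815, 0.04104325]), [0.0007583690947513478, 0.0007583690947513613])
(array([ 0.49655455, -0.01981703,  0.00995524]), [0.005065277102692001, 0.005065277102691991])
(array([ 0.51431027, -0.00894063,  0.04048187]), [0.0015321293994786259, 0.00153212939947857])
(array([0.51679945, 0.02377551, 0.06879024]), [0.005846339918988741, 0.005846339918988676])
roller rim now [[ 0.50282251 -0.00120402  0.024     ]] [[0.50586874 0.00232212 0.024     ]]
```

The roller hasn't moved: its rim is still where predicted. By triangulation the fingertips are at about z = 0.03–0.04 and closed in the air above the roller's 24 mm top, so they sit higher than the TCP figures imply. The tips must be above 24 mm, so opening and lowering 18 mm is safe. I'll do it in guarded steps.

arm_command --increments '[[[0,0.001,0],[0,0,0],55],[[0,0.001,0],[0,0,0],55],[[0,0.001,0],[0,0,0],55],[[0,0.001,0],[0,0,0],55],[[0,0.001,-0.006],[0,0,0],55],[[0,0.001,-0.012],[0,0,0],55],[[0,0.001,-0.014],[0,0,0],55],[[0,0.001,-0.016],[0,0,0],55],[[0,0.001,-0.016],[0,0,0],55]]'

```text
clock: 4.9
tcp_pos: [0.5023, -0.002, 0.0059]
orientation: [2.861, -1.297, -0.001]
contact_force: [-0.2, -0.1, -0.5]
grip_width: 0.0466
```

arm_command --increments '[[[0,0,0],[0,0,0],25],[[0,0,0],[0,0,0],25],[[0,0,0],[0,0,0],25],[[0,0,0],[0,0,0],25],[[0,0,0],[0,0,0],25]]'

```text
clock: 5.4
tcp_pos: [0.5026, -0.0019, 0.0063]
orientation: [-2.861, 1.297, -0.0]
contact_force: [0.8, -0.1, 0.3]
grip_width: 0.0217
```

Run:
```python
from h import *
o=r.get_obs(); print(o["tcp_pos"],o["grip_width"],o["contact_force"])
I=r.grab_frame("wrist"); s=r.grab_frame("side"); q=r.grab_frame("scene")
for n,J in(("wr",I),("sc",q),("sd",s)): cv2.imwrite(f"pics/{n}5.png",J)
g=lambda I,x,y,w,h:cv2.resize(I[y:y+h,x:x+w],(260,260),interpolation=cv2.INTER_CUBIC)
cv2.imwrite("pics/c5.png",np.hstack([g(I,230,200,100,100),g(q,325,185,45,45),g(s,315,235,45,45)]))
```

```text
[ 0.50256221 -0.00190394  0.00628539] 0.021696362148867422 [ 0.76010382 -0.09652091  0.29338687]
```

View pics/c5.png

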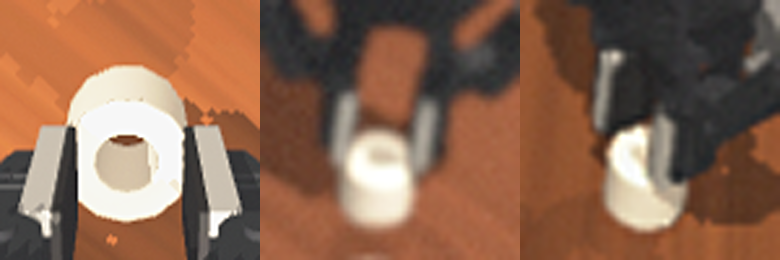

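Ninth view. The pads bracket the roller in projection but are still just above its rim: the opening again follows the command, with no force. So the fingertips really are about 19 mm above the reported TCP. I'll open and lower another 14 mm, watching the force.

arm_command --increments '[[[0.0005,0.0005,0],[0,0,0],52],[[0.0005,0.0005,0],[0,0,0],52],[[0.0005,0.0005,0],[0,0,0],52],[[0.0005,0.0005,0],[0,0,0],52],[[0.0005,0.0005,-0.004],[0,0,0],52],[[0.0005,0.0005,-0.007],[0,0,0],52],[[0.0005,0.0005,-0.01],[0,0,0],52],[[0.0005,0.0005,-0.013],[0,0,0],52],[[0.0005,0.0005,-0.014],[0,0,0],52]]'

```text
clock: 6.45
tcp_pos: [0.5027, -0.0015, -0.0083]
orientation: [2.861, -1.297, -0.001]
contact_force: [-0.1, -0.7, -0.7]
grip_width: 0.0444
```

arm_command --increments '[[[0,0,0],[0,0,0],25],[[0,0,0],[0,0,0],25],[[0,0,0],[0,0,0],25],[[0,0,0],[0,0,0],25],[[0,0,0],[0,0,0],25]]'

```text
clock: 6.95
tcp_pos: [0.5031, -0.0014, -0.0077]
orientation: [-2.861, 1.297, -0.0]
contact_force: [0.1, 0.1, -0.0]
grip_width: 0.0267
```

Opening stopped at 26.7 mm, above the 21 mm commanded: the roller is gripped. Lifting, then moving over beside the shaft.

arm_command --increments '[[[0,0,0.05],[0,0,0],20],[[0,0,0.1],[0,0,0],20],[[0,0,0.14],[0,0,0],20],[[0,0,0.14],[0,0,0],20],[[0,0,0.14],[0,0,0],20]]' --newtons 35

```text
clock: 7.45
tcp_pos: [0.5034, -0.001, 0.1329]
orientation: [-2.86, 1.295, -0.002]
contact_force: [0.5, -0.5, -0.4]
grip_width: 0.0264
```

arm_command --increments '[[[0.142,0.241,0],[0,0,0],20],[[0.142,0.241,0],[0,0,0],20],[[0.142,0.241,0],[0,0,0],20],[[0.142,0.241,0],[0,0,0],20],[[0.142,0.241,0],[0,0,0],20],[[0.142,0.241,0],[0,0,0],20],[[0.142,0.241,0],[0,0,0],20],[[0.142,0.241,0],[0,0,0],20],[[0.142,0.241,0],[0,0,0],20],[[0.142,0.241,0],[0,0,0],20]]'

```text
clock: 8.45
tcp_pos: [0.6445, 0.2375, 0.1318]
orientation: [2.859, -1.3, -0.001]
contact_force: [-0.8, 0.1, 0.4]
grip_width: 0.0261
```

Run:
```python
from h import *
o=r.get_obs(); print(o["tcp_pos"],o["grip_width"],o["contact_force"],o["orientation"])
c=cam("wrist");I=r.grab_frame("wrist"); s=r.grab_frame("side"); q=r.grab_frame("scene")
np.savez("w6.npz",*c)
for n,J in(("wr",I),("sc",q),("sd",s)): cv2.imwrite(f"pics/{n}6.png",J)
S,D=cam("scene"),cam("side")
z=o["tcp_pos"][2]+.0077
for P in([.645,.2398,.089],[.645,.24,z],[.645,.24,z+.024]): print(P,proj(S,P),proj(D,P),proj(c,P))
g=lambda I,x,y,w,h:cv2.resize(I[y:y+h,x:x+w],(260,390),interpolation=cv2.INTER_CUBIC)
cv2.imwrite("pics/c6.png",np.hstack([g(I,230,190,80,120),g(q,370,240,50,75),g(s,210,285,50,75)]))
```

```text
[0.64448198 0.23754884 0.13175003] 0.026131047335452164 [-0.83480913  0.13728398  0.41077236] [ 2.85877727e+00 -1.29973886e+00 -1.03287416e-03]
[0.645, 0.2398, 0.089] [[394.0237152  297.59235828]] [[233.79216471 341.7195092 ]] [[276.60277254 223.45521051]]
[0.645, 0.24, np.float64(0.13945003238734577)] [[398.98252735 280.15891709]] [[230.941196   322.59874799]] [[275.57704492 251.5319704 ]]
[0.645, 0.24, np.float64(0.16345003238734576)] [[401.45042776 271.31434891]] [[229.47442388 312.50016074]] [[274.99704555 271.53570499]]
```

View pics/c6.png

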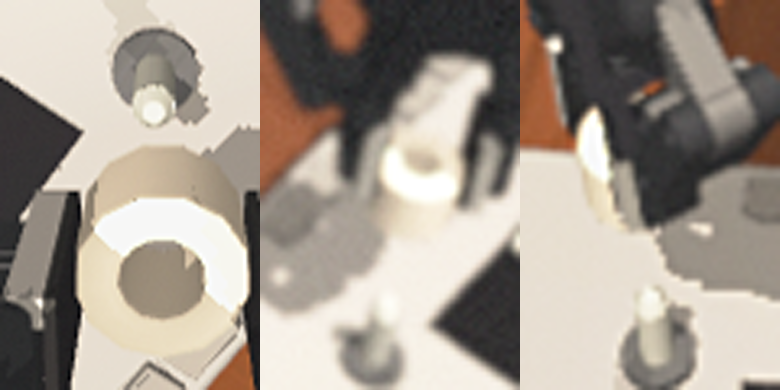

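Tenth view: the roller hangs between the pads with its rim at wrist pixel (280,273), and the shaft tip is at (277,223). Its apparent size looks too small for the modelled depth, so I'm checking the wrist camera's height numerically before lowering.

Run:
```python
from h import *
S,D=cam("scene"),cam("side"); c6=np.load("w6.npz"); c6=tuple(c6[k] for k in("arr_0","arr_1","arr_2"))
c2=np.load("w2.npz"); c2=tuple(c2[k] for k in("arr_0","arr_1","arr_2"))
print(c6[0]); print("cam2",-c2[2][:3,:3].T@c2[2][:3,3],c2[2][2,:3])
t=np.linspace(0,6.28,60); circ=lambda x,y,z,r:np.c_[x+r*np.cos(t),y+r*np.sin(t),0*t+z]
for c,P in((c2,(.5033,-.0013,.024,.014)),(c2,(.5645,.0522,.03,.021)),(c6,(.645,.238,.1635,.014)),(c6,(.645,.238,.138,.014))):
    p=proj(c,circ(*P)); print(P,"w",np.ptp(p[:,0]),"h",np.ptp(p[:,1]),p.mean(0))
# roller in w6 under assumed heights
for z in(.1635,.15,.138): print(z,onz(c6,[(279.8,272.8)],z),onz(S,[(401.0,273.3)],z))
print(tri([(c6,(279.8,272.8)),(S,(401,273.3))]))
print("shaft tip w6",onz(c6,[(230+152/3.25-.35,190+103/3.25-.35)],.089), tri([(c6,(276.4,221.4)),(S,(393.7,298)),(D,(235,341.5))]))
print("boss w6",onz(c6,[(230+155/3.25-.35,190+70/3.25-.35)],.057))
# shaft shape: boss width 22 -> px in w6
p=proj(c6,circ(.645,.24,.059,.011)); print("boss w exp",np.ptp(p[:,0]), "seen",(199-112)/3.25)
# head & rect in w2
I=cv2.imread("pics/w2.png").astype(int)
m=((I.min(2)>130)).astype(np.uint8); m[:, :230]=0;m[:,330:]=0;m[:150]=0;m[240:]=0
print(cv2.boundingRect(m))
```

```text
[[295.73633629   0.         279.56704504]
 [  0.         295.73633629 210.97876782]
 [  0.           0.           1.        ]]
cam2 [0.55697988 0.04334998 0.26501417] [-0.2085074  -0.18415376 -0.96052697]
(0.5033, -0.0013, 0.024, 0.014) w 32.98960671292099 h 31.692939995600284 [277.30610738 210.65988834]
(0.5645, 0.0522, 0.03, 0.021) w 55.67120323 h 58.53101710699127 [277.30328593 108.96848661]
(0.645, 0.238, 0.1635, 0.014) w 56.64482982163321 h 50.932158066268755 [278.36490339 273.30545894]
(0.645, 0.238, 0.138, 0.014) w 48.533660421124324 h 44.660877850025344 [278.49204166 252.05590771]
0.1635 [[0.64605229 0.23777558 0.1635    ]] [[0.64882124 0.24213032 0.1635    ]]
0.15 [[0.64064197 0.2330307  0.15      ]] [[0.63886332 0.23704409 0.15      ]]
0.138 [[0.63583279 0.22881303 0.138     ]] [[0.63001184 0.23252299 0.138     ]]
(array([0.64333843, 0.23738838, 0.15647758]), [0.001968982705228756, 0.0019689827052287033])
shaft tip w6 [[0.64614651 0.24097066 0.089     ]] (array([0.64457571, 0.23923158, 0.08671295]), [0.00148599631178244, 3.410416634945963e-05, 0.0014577985830522262])
boss w6 [[0.64525629 0.23956656 0.057     ]]
boss w exp 26.439722976421876 seen 26.76923076923077
(262, 191, 32, 37)
```

Boss and roller sizes match the model, so the camera is sound. The roller sits at TCP xy within 1–2 mm. Shaft is at (0.6452, 0.2398), so I need about +2 mm in y; lowering until just over the taper.

arm_command --increments '[[[0,0.002,-0.03],[0,0,0],20],[[0,0.002,-0.043],[0,0,0],20],[[0,0.002,-0.043],[0,0,0],20],[[0,0.002,-0.043],[0,0,0],20]]'

```text
clock: 9.0
tcp_pos: [0.6451, 0.2413, 0.0895]
orientation: [2.861, -1.297, 0.0]
contact_force: [-0.3, -0.6, -0.8]
grip_width: 0.0262
```

Run:
```python
from h import *
o=r.get_obs(); print(o["tcp_pos"],o["grip_width"],o["contact_force"])
c=cam("wrist");I=r.grab_frame("wrist"); s=r.grab_frame("side"); q=r.grab_frame("scene")
for n,J in(("wr",I),("sc",q),("sd",s)): cv2.imwrite(f"pics/{n}7.png",J)
S,D=cam("scene"),cam("side"); z=o["tcp_pos"][2]+.0077
print(proj(c,[[.6452,.2398,.090],[.6452,.2398,z+.024],[.6452,.2398,z]]),proj(S,[[.6452,.2398,z+.024]]))
g=lambda I,x,y,w,h:cv2.resize(I[y:y+h,x:x+w],(260,390),interpolation=cv2.INTER_CUBIC)
cv2.imwrite("pics/c7.png",np.hstack([g(I,230,190,80,120),g(q,370,260,50,75),g(s,210,300,50,75)]))
```

```text
[0.6450771  0.24126247 0.08948705] 0.026153692547853817 [-0.28019485 -0.56719611 -0.80838701]
[[280.22717518 251.02604972]
 [280.44056524 276.71781249]
 [280.26970236 256.14529826]] [[397.00375532 286.65058002]]
```

View pics/c7.png

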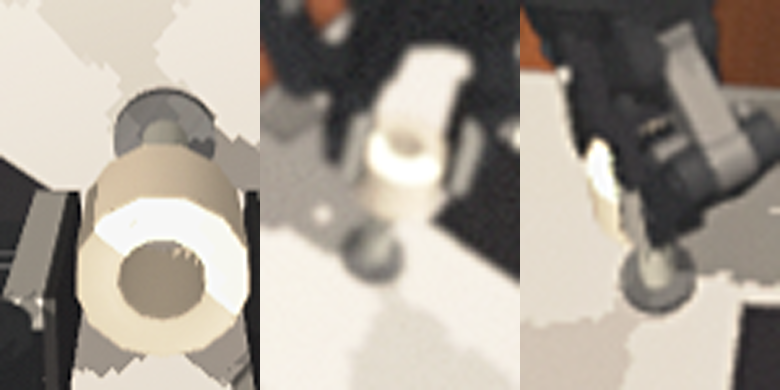

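Eleventh view: the roller hangs upright just over the shaft. Its rim is at (280,273) against (280.4,276.7) if aligned, so it is about 1.5 mm too far towards +x+y. Correcting and lowering in guarded steps.

arm_command --increments '[[[-0.0005,-0.0012,0],[0,0,0],20],[[-0.0005,-0.0012,0],[0,0,0],20],[[-0.0005,-0.0012,-0.005],[0,0,0],20],[[-0.0005,-0.0012,-0.009],[0,0,0],20],[[-0.0005,-0.0012,-0.012],[0,0,0],20],[[-0.0005,-0.0012,-0.012],[0,0,0],20]]'

```text
clock: 9.75
tcp_pos: [0.644, 0.2403, 0.0764]
orientation: [2.861, -1.296, -0.001]
contact_force: [0.9, 0.0, -0.3]
grip_width: 0.026
```

arm_command --increments '[[[0,0,-0.003],[0,0,0],20],[[0,0,-0.005],[0,0,0],20],[[0,0,-0.005],[0,0,0],20]]'

```text
clock: 10.05
tcp_pos: [0.6443, 0.2403, 0.0718]
orientation: [2.861, -1.297, -0.0]
contact_force: [-1.2, 0.8, -0.6]
grip_width: 0.0263
```

No contact force 10 mm below the shaft top, so it is threading. Continuing.

arm_command --increments '[[[0,0,-0.005],[0,0,0],20],[[0,0,-0.01],[0,0,0],20],[[0,0,-0.014],[0,0,0],20],[[0,0,-0.018],[0,0,0],20],[[0,0,-0.018],[0,0,0],20]]'

```text
clock: 10.55
tcp_pos: [0.644, 0.2402, 0.0533]
orientation: [2.861, -1.296, -0.001]
contact_force: [0.0, -1.2, -0.0]
grip_width: 0.0263
```

arm_command --increments '[[[0,0,-0.001],[0,0,0],20],[[0,0,-0.002],[0,0,0],20],[[0,0,-0.003],[0,0,0],20],[[0,0,-0.003],[0,0,0],20]]'

```text
clock: 10.95
tcp_pos: [0.6447, 0.2404, 0.0514]
orientation: [-2.861, 1.297, -0.0]
contact_force: [1.1, 0.2, 0.4]
grip_width: 0.0262
```

At seat height by reading. Releasing, then lifting clear.

arm_command --increments '[[[0,0,0],[0,0,0],40],[[0,0,0],[0,0,0],50],[[0,0,0],[0,0,0],50],[[0,0,0],[0,0,0],50],[[0,0,0.03],[0,0,0],50],[[0,0,0.08],[0,0,0],50],[[0,0,0.13],[0,0,0],50],[[0,0,0.15],[0,0,0],50],[[0,0,0.15],[0,0,0],50]]'

```text
clock: 11.85
tcp_pos: [0.6469, 0.2407, 0.2058]
orientation: [-2.856, 1.295, -0.008]
contact_force: [0.0, -0.8, -0.2]
grip_width: 0.0429
```

Run:
```python
from h import *
o=r.get_obs(); print(o["tcp_pos"],o["grip_width"])
c=cam("wrist");I=r.grab_frame("wrist"); s=r.grab_frame("side"); q=r.grab_frame("scene")
for n,J in(("wr",I),("sc",q),("sd",s)): cv2.imwrite(f"pics/{n}8.png",J)
np.savez("w8.npz",*c)
S,D=cam("scene"),cam("side")
t=np.linspace(0,6.28,60)
for z in(.083,.09): p=proj(c,np.c_[.645+.014*np.cos(t),.2398+.014*np.sin(t),0*t+z]); print(z,p.min(0),p.max(0),p.mean(0))
x,y=np.round(p.mean(0)).astype(int)
G=cv2.cvtColor(I,cv2.COLOR_BGR2GRAY)
# text dump of the region: coarse
for row in G[y-26:y+30:3,x-36:x+36:3]: print(" ".join(f"{v:3d}" for v in row))
```

```text
[0.64692762 0.2407123  0.20575994] 0.042933876947351984
0.083 [263.82613881 188.77753308] [291.84844059 215.9673505 ] [277.98412913 202.29391198]
0.09 [263.48095728 190.22489228] [292.15767308 218.00393431] [277.96976397 204.03631827]
237 237 237 237 237 237 222 224 223 222 222 222 222 222 230 236 236 236 236 236 236 236 236 235
237 237 237 237 237 237 222 222 222 222 222 222 222 222 220 237 236 235 235 235 235 235 235 235
237 237 236 236 236 237 222 221 221 221 221 221 222 221 221 217 235 235 235 235 234 235 234 234
236 236 236 236 236 236 237 220 221 221 210 199 190 179 197 220 235 235 234 234 233 233 234 234
236 236 236 236 236 236 236 220 220 203 200 250 248 250 160 142 237 234 234 234 233 233 233 233
235 235 235 235 235 235 235 220 205 250 248 247 247 247 248 246 146 236 233 233 233 232 232 233
236 235 235 235 234 234 235 235 221 246 247 250 250 250 247 248 148 155 233 232 232 232 232 232
128 238 234 235 234 234 233 233 248 247 254 164 209 123 253 247 253 156 206 232 232 232 232 232
 55  44 228 234 233 234 233 233 248 247 142 232 241 210 154 247 250 156 183 232 231 231 231 232
 
[... 258 characters left out ...]
 156 234 231 231 231 231 231
 54  55  55  57  56  53 226 231 231 230 248 248 247 248 251 154 155 235 232 231 231 231 231 231
 55  54  56  56  54 150 232 230 231 231 230 230 229 231 223 209 234 232 231 231 231 231 232 231
 55  54  57  54  43 233 231 230 230 230 230 231 230 231 231 231 231 232 231 231 231 231 231 231
 56  57  56  50 236 230 231 231 230 231 231 231 231 230 231 231 231 231 231 231 231 231 231 232
 54  55  51 214 231 231 231 231 231 231 230 230 230 230 231 232 231 231 232 231 232 231 232 231
 56  53 110 231 230 231 231 231 230 231 231 230 231 231 231 232 231 231 231 231 231 231 231 231
 55  42 233 230 230 231 231 230 231 231 230 231 231 231 231 231 231 231 231 232 234 229 232 231
```

The roller is down: its rim spans cols 266–291, rows 190–214, matching the z=0.083 prediction (seated top) with the shaft tip inside the bore. Next, the tongs; a first estimate from the earlier wrist picture.

Run:
```python
from h import *
S,D=cam("scene"),cam("side")
f=np.load("w2.npz"); c=tuple(f[k] for k in("arr_0","arr_1","arr_2"))
P=onz(c,[(533,355),(441,221),(502,192)],.022); print(P)
for n,a,b in(("piv",(243,160),(322,175)),("t1",(257,212),(280,212)),("t2",(279,207),(300,220))): print(n,tri([(S,a),(D,b)]))
```

```text
[[ 0.55966949 -0.29871697  0.022     ]
 [ 0.58994857 -0.11481323  0.022     ]
 [ 0.64150083 -0.13438008  0.022     ]]
piv (array([ 0.55476266, -0.30249285,  0.01334939]), [0.0005977417974749673, 0.0005977417974752001])
t1 (array([ 0.63996511, -0.14576651,  0.00676686]), [0.0021018939071414267, 0.0021018939071414237])
t2 (array([ 0.59101944, -0.12576296,  0.00637868]), [0.0026425465503322264, 0.002642546550332223])
```

arm_command --increments '[[[-0.064,-0.466,0],[0,0,0.53],75],[[-0.064,-0.466,0],[0,0,0.53],75],[[-0.064,-0.466,0],[0,0,0.53],75],[[-0.064,-0.466,0],[0,0,0.53],75],[[-0.064,-0.466,0],[0,0,0.53],75],[[-0.064,-0.466,0],[0,0,0.53],75],[[-0.064,-0.466,0],[0,0,0.53],75],[[-0.064,-0.466,0],[0,0,0.53],75],[[-0.064,-0.466,0],[0,0,0.53],75],[[-0.064,-0.466,0],[0,0,0.53],75]]'

```text
clock: 13.0
tcp_pos: [0.5772, -0.2317, 0.1997]
orientation: [3.097, -0.512, -0.005]
contact_force: [-0.9, -0.9, 0.2]
grip_width: 0.0639
```

arm_command --increments '[[[0,0,0],[0,0,0],75],[[0,0,0],[0,0,0],75],[[0,0,0],[0,0,0],75],[[0,0,0],[0,0,0],75]]'

```text
clock: 13.4
tcp_pos: [0.5809, -0.2235, 0.2006]
orientation: [-3.101, 0.497, 0.001]
contact_force: [-0.2, 0.7, -0.4]
grip_width: 0.0641
```

```bash
cat >> h.py <<'E'
def tongsmask(I):
    H=cv2.cvtColor(I,cv2.COLOR_BGR2HSV); return ((H[...,1]<70)&(H[...,2]>110)).astype(np.uint8)
E
python3 - <<'E'
from h import *
o=r.get_obs(); R=cv2.Rodrigues(o["orientation"])[0]; print(o["tcp_pos"],o["grip_width"],R[:2,0],o["joints"].round(2))
c=cam("wrist");I=r.grab_frame("wrist"); cv2.imwrite("pics/w9.png",I); np.savez("w9.npz",*c)
print(proj(c,[[.557,-.3005,.024],[.59,-.12,.02],[.64,-.14,.02],[.5826,-.2247,.024],[.629,.0195,.031]]))
m=tongsmask(I); n,l,st,ce=cv2.connectedComponentsWithStats(m)
for k in range(1,n):
    if st[k,4]>80: print(k,st[k],ce[k].round(1))
E
```

```text
[ 0.58094882 -0.22345237  0.2005951 ] 0.06410083431475165 [ 0.94987505 -0.31262814] [-0.13  0.44  0.53  1.73 -0.25  1.05  0.18]
[[280.00236558 251.6644188 ]
 [256.92231842  96.54155908]
 [306.07976772  99.75863567]
 [280.49018278 188.68666139]
 [245.90226909 -68.34424606]]
1 [364   0  34  16 275] [377.2   4.9]
2 [403  66  41  83 520] [422.6 106.2]
3 [ 258   96   55  159 1428] [283. 178.]
28 [178 253  33  46 542] [193.1 275.3]
29 [350 254  32  45 527] [366.  275.6]
32 [122 324  34  36 710] [140.  338.9]
33 [ 402  324   43   40 1249] [422.2 343.5]
36 [ 17 409  24  11 130] [ 30.5 415.3]
38 [518 411  25   9 182] [529.  415.3]
```

Run:
```python
from h import *
f=np.load("w9.npz"); c=tuple(f[k] for k in("arr_0","arr_1","arr_2")); I=cv2.imread("pics/w9.png")
m=tongsmask(I); n,l,st,ce=cv2.connectedComponentsWithStats(m); l=(l==3)
H=cv2.cvtColor(I,cv2.COLOR_BGR2HSV)
for y in range(70,258,8):
    x=np.flatnonzero(l[y]); s=np.split(x,np.flatnonzero(np.diff(x)>1)+1) if len(x) else []
    dk=np.flatnonzero(H[y,230:330,2]<60)+230
    print(y,[(a[0],a[-1]) for a in s],"dark",(dk.min(),dk.max(),len(dk)) if len(dk) else "", *[onz(c,[(v,y)],.024)[0,:2].round(4) for v in ([x[0]-.5,x[-1]+.5] if len(x) else [])])
```

```text
70 [] dark 
78 [] dark 
86 [] dark 
94 [] dark 
102 [(np.int64(258), np.int64(262)), (np.int64(309), np.int64(312))] dark (np.int64(265), np.int64(265), 1) [ 0.5889 -0.1259] [ 0.6455 -0.1446]
110 [(np.int64(259), np.int64(262)), (np.int64(308), np.int64(311))] dark  [ 0.5872 -0.134 ] [ 0.6421 -0.1521]
118 [(np.int64(260), np.int64(263)), (np.int64(307), np.int64(310))] dark (np.int64(266), np.int64(266), 1) [ 0.5855 -0.1422] [ 0.6387 -0.1598]
126 [(np.int64(260), np.int64(263)), (np.int64(305), np.int64(309))] dark  [ 0.5827 -0.1502] [ 0.6352 -0.1676]
134 [(np.int64(261), np.int64(264)), (np.int64(304), np.int64(308))] dark  [ 0.5809 -0.1587] [ 0.6317 -0.1755]
142 [(np.int64(261), np.int64(264)), (np.int64(303), np.int64(307))] dark  [ 0.578  -0.1669] [ 0.6281 -0.1835]
150 [(np.int64(262), np.int64(265)), (np.int64(302), np.int64(306))] dark  [ 0.5762 -0.1756] [ 0.6245 -0.1916]
158 [(np.int64(262), np.int64(265)), (np.int64(301), np.int64(304))] dark  [ 0.5732 -0.1841] [ 0.6197 -0.1994]
166 [(np.int64(263), np.int64(266)), (np.int64(300), np.int64(304))] dark  [ 0.5713 -0.193 ] [ 0.6
[... 469 characters left out ...]
64(266), np.int64(269)), (np.int64(295), np.int64(298))] dark  [ 0.5591 -0.2391] [ 0.5964 -0.2514]
214 [(np.int64(267), np.int64(271)), (np.int64(292), np.int64(296))] dark  [ 0.557  -0.2488] [ 0.5912 -0.2601]
222 [(np.int64(269), np.int64(273)), (np.int64(290), np.int64(294))] dark  [ 0.556  -0.2592] [ 0.5859 -0.269 ]
230 [(np.int64(271), np.int64(275)), (np.int64(287), np.int64(291))] dark  [ 0.555  -0.2696] [ 0.5793 -0.2777]
238 [(np.int64(273), np.int64(277)), (np.int64(285), np.int64(289))] dark  [ 0.5539 -0.2803] [ 0.5738 -0.2868]
246 [(np.int64(275), np.int64(286))] dark  [ 0.5529 -0.2911] [ 0.567  -0.2958]
254 [(np.int64(278), np.int64(283))] dark  [ 0.553  -0.3025] [ 0.5602 -0.3049]
```

Tongs measured: the 44 mm width (where it should be at the origin) lies at (0.5847,−0.2245), 84 mm from the rear end, heading 70.2°. I'll align the jaws and descend, slowing near the desk.

arm_command --increments '[[[0.004,-0.001,-0.04],[0,0,-0.028],75],[[0.004,-0.001,-0.08],[0,0,-0.028],75],[[0.004,-0.001,-0.12],[0,0,-0.028],75],[[0.004,-0.001,-0.16],[0,0,-0.028],75],[[0.004,-0.001,-0.19],[0,0,-0.028],75],[[0.004,-0.001,-0.2],[0,0,-0.028],75],[[0.004,-0.001,-0.2],[0,0,-0.028],75],[[0.004,-0.001,-0.2],[0,0,-0.028],75]]' --newtons 20

```text
clock: 14.25
tcp_pos: [0.5857, -0.2269, 0.0026]
orientation: [3.094, -0.545, 0.003]
contact_force: [0.6, 0.8, 0.8]
grip_width: 0.0642
```

arm_command --increments '[[[0,0,-0.006],[0,0,0],75],[[0,0,-0.01],[0,0,0],75],[[0,0,-0.013],[0,0,0],75],[[0,0,-0.016],[0,0,0],75],[[0,0,-0.016],[0,0,0],75]]'

```text
clock: 14.75
tcp_pos: [0.5842, -0.2265, -0.0151]
orientation: [-3.094, 0.545, 0.001]
contact_force: [-0.4, -0.3, 0.8]
grip_width: 0.0642
```

arm_command --increments '[[[0,0,0],[0,0,0],47],[[0,0,0],[0,0,0],47],[[0,0,0],[0,0,0],47],[[0,0,0],[0,0,0],47],[[0,0,0],[0,0,0],47],[[0,0,0],[0,0,0],47]]'

```text
clock: 15.35
tcp_pos: [0.585, -0.2269, -0.0143]
orientation: [3.094, -0.546, 0.002]
contact_force: [1.0, -0.7, 5.6]
grip_width: 0.0403
```

```bash
cat >> h.py <<'E'
def tongrows(c,I,z,r0,r1,step=8,x0=235,x1=330):
    m=tongsmask(I)
    for y in range(r0,r1,step):
        x=np.flatnonzero(m[y,x0:x1])+x0
        if len(x)<2: continue
        P=onz(c,[(x[0]-.5,y),(x[-1]+.5,y)],z)[:,:2]; print(y,x[0],x[-1],P.round(4).tolist(),"w",round(float(np.linalg.norm(P[1]-P[0])),4))
E
python3 - <<'E'
from h import *
o=r.get_obs(); R=cv2.Rodrigues(o["orientation"])[0]; print(o["tcp_pos"],o["grip_width"],R[:2,0],o["contact_force"])
c=cam("wrist");I=r.grab_frame("wrist"); cv2.imwrite("pics/w10.png",I)
print(proj(c,[[.589,-.126,.02],[.6455,-.1446,.02],o["tcp_pos"]]))
tongrows(c,I,.024,0,200,8,200,360)
E
```

```text
[ 0.58504766 -0.22690014 -0.01431024] 0.0402605947411064 [ 0.93967515 -0.34206614] [ 0.97251449 -0.69427909  5.60478877]
[[199.72671315  59.39282803]
 [349.53754989  54.1586117 ]
 [278.02999877 248.62537326]]
40 216 343 [[0.598, -0.123], [0.6436, -0.1396]] w 0.0486
48 216 344 [[0.5969, -0.1255], [0.6432, -0.1424]] w 0.0492
56 216 343 [[0.5958, -0.1281], [0.642, -0.1449]] w 0.0492
64 217 343 [[0.5951, -0.1308], [0.6412, -0.1476]] w 0.0491
72 218 342 [[0.5943, -0.1336], [0.64, -0.1502]] w 0.0486
80 219 341 [[0.5935, -0.1364], [0.6388, -0.1529]] w 0.0482
88 220 340 [[0.5928, -0.1392], [0.6376, -0.1556]] w 0.0477
96 220 339 [[0.5916, -0.1419], [0.6363, -0.1583]] w 0.0476
104 221 338 [[0.5908, -0.1449], [0.6351, -0.161]] w 0.0471
112 222 337 [[0.59, -0.1478], [0.6338, -0.1638]] w 0.0467
120 223 337 [[0.5891, -0.1508], [0.6329, -0.1668]] w 0.0466
128 224 336 [[0.5883, -0.1538], [0.6316, -0.1696]] w 0.0461
136 225 335 [[0.5874, -0.1569], [0.6303, -0.1725]] w 0.0456
144 225 334 [[0.5862, -0.1598], [0.6289, -0.1754]] w 0.0455
152 226 333 [[0.5853, -0.163], [0.6276, -0.1784]] w 0.045
160 227 332 [[0.5844, -0.1662], [0.6262, -0.1814]] w 0.0445
168 228 331 [[0.5835, -0.1694], [0.6248, -0.1845]] w 0.044
176 229 331 [[0.5826, -0.1727], [0.6238, -0.1878]] w 0.0439
184 230 330 [[0.5816, -0.1761], [0.6223, -0.1909]] w 0.0433
192 230 329 [[0.5803, -0.1793], [0.6209, -0.1941]] w 0.0432
```

Gripped and squeezed about 3 mm (tip outsides now 49 mm apart). The 5.6 N upward force means the fingertips are touching the desk. Lifting gently, then turning the tongs to 90° above the head.

arm_command --increments '[[[0,0,0.004],[0,0,0],47],[[0,0,0.015],[0,0,0],47],[[0,0,0.035],[0,0,0],47],[[0,0,0.055],[0,0,0],47],[[0,0,0.075],[0,0,0],47],[[0,0,0.095],[0,0,0],47],[[0,0,0.11],[0,0,0],47],[[0,0,0.11],[0,0,0],47],[[0,0,0.11],[0,0,0],47]]'

```text
clock: 16.3
tcp_pos: [0.5842, -0.2263, 0.095]
orientation: [-3.094, 0.545, 0.0]
contact_force: [0.5, -0.4, -2.0]
grip_width: 0.0403
```

arm_command --increments '[[[0.004,0.012,0],[0,0,0.04],47],[[0.01,0.03,0],[0,0,0.1],47],[[0.016,0.05,0],[0,0,0.16],47],[[0.022,0.075,0],[0,0,0.22],47],[[0.03,0.1,0],[0,0,0.28],47],[[0.036,0.125,0],[0,0,0.32],47],[[0.042,0.145,0],[0,0,0.34],47],[[0.044,0.157,0],[0,0,0.349],47],[[0.044,0.157,0],[0,0,0.349],47],[[0.044,0.157,0],[0,0,0.349],47]]'

```text
clock: 17.3
tcp_pos: [0.6282, -0.0705, 0.0952]
orientation: [3.141, -0.001, -0.0]
contact_force: [-0.7, -1.2, -0.4]
grip_width: 0.0405
```

Run:
```python
from h import *
o=r.get_obs(); R=cv2.Rodrigues(o["orientation"])[0]; print(o["tcp_pos"],o["grip_width"],R[:2,0],o["contact_force"])
c=cam("wrist");I=r.grab_frame("wrist"); cv2.imwrite("pics/w11.png",I); np.savez("w11.npz",*c)
for n in("scene","side"): cv2.imwrite(f"pics/{n}11.png",r.grab_frame(n))
H=cv2.cvtColor(I,cv2.COLOR_BGR2HSV)
print(proj(c,[[.629,.0195,.031],[.6205,.0285,.031],[.6375,.0105,.031]]))
tongrows(c,I,o["tcp_pos"][2]+.015+.024,0,200,12,180,380)
m=((H[...,0]<16)&(H[...,1]>120)&(H[...,2]>190)).astype(np.uint8); n,l,st,ce=cv2.connectedComponentsWithStats(m)
for k in range(1,n):
    if st[k,4]>60: print(st[k],ce[k],onz(c,[ce[k]],.031))
```

```text
[ 0.62824172 -0.07047903  0.09522317] 0.04049152925553324 [ 9.99999787e-01 -6.16744029e-04] [-0.70919107 -1.24093244 -0.3901189 ]
[[279.19335354  97.07949212]
 [267.26689104  83.72614029]
 [290.85717649 110.15505667]]
24 180 198 [[0.592, 0.0366], [0.5991, 0.0365]] w 0.0071
36 180 209 [[0.5916, 0.0325], [0.6029, 0.0325]] w 0.0113
48 180 344 [[0.5913, 0.0285], [0.6539, 0.0283]] w 0.0626
60 180 343 [[0.5909, 0.0243], [0.6537, 0.0241]] w 0.0628
72 180 342 [[0.5905, 0.02], [0.6536, 0.0199]] w 0.0631
84 219 340 [[0.6054, 0.0156], [0.653, 0.0155]] w 0.0476
96 221 339 [[0.6059, 0.0112], [0.6529, 0.0111]] w 0.0469
108 222 338 [[0.6061, 0.0067], [0.6527, 0.0066]] w 0.0466
120 223 337 [[0.6062, 0.0021], [0.6525, 0.002]] w 0.0463
132 224 335 [[0.6064, -0.0026], [0.652, -0.0026]] w 0.0456
144 225 334 [[0.6066, -0.0074], [0.6518, -0.0074]] w 0.0452
156 227 333 [[0.6071, -0.0122], [0.6516, -0.0123]] w 0.0445
168 228 331 [[0.6073, -0.0172], [0.651, -0.0173]] w 0.0437
180 229 330 [[0.6075, -0.0223], [0.6508, -0.0224]] w 0.0433
192 230 329 [[0.6076, -0.0275], [0.6506, -0.0276]] w 0.043
[  10    0   54
[... 2651 characters left out ...]
0] [386.17115385 254.9       ] [[ 0.7186382  -0.10476817  0.031     ]]
[397 221  19  72 444] [404.88288288 253.57207207] [[ 0.73432563 -0.10361978  0.031     ]]
[ 37 283  27  70 216] [ 46.99537037 318.0787037 ] [[ 0.41708588 -0.1674642   0.031     ]]
[310 305  22  42 497] [321.03219316 331.28973843] [[ 0.66680452 -0.18064706  0.031     ]]
[485 310  14  34  97] [491.08247423 328.63917526] [[ 0.82370298 -0.17935348  0.031     ]]
[543 319  17  64 174] [551.83908046 352.43103448] [[ 0.8892268  -0.20749265  0.031     ]]
[125 341  12  12  66] [131.60606061 347.39393939] [[ 0.49049239 -0.1988939   0.031     ]]
[387 362  17  35 327] [394.90825688 378.78899083] [[ 0.74089534 -0.23615329  0.031     ]]
```

View pics/w11.png

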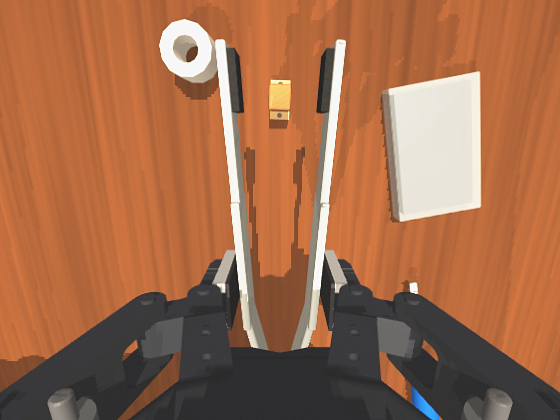

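Twelfth and last view: tongs are level and straight, with tip pads at cols 235/325, rows 47–112. The head is centred between them at (280,97–100), its foot along the tongs. The big roller, at (187,50), stays clear of the left blade by about 19 mm. The tips need about 2 mm more in +y, then a 103 mm descent to put their underside 6 mm above the desk.

arm_command --increments '[[[0.0005,0.002,-0.02],[0,0,0],47],[[0.0005,0.002,-0.045],[0,0,0],47],[[0.0005,0.002,-0.07],[0,0,0],47],[[0.0005,0.002,-0.085],[0,0,0],47],[[0.0005,0.002,-0.095],[0,0,0],47],[[0.0005,0.002,-0.1],[0,0,0],47],[[0.0005,0.002,-0.103],[0,0,0],47],[[0.0005,0.002,-0.103],[0,0,0],47],[[0.0005,0.002,-0.103],[0,0,0],47]]'

```text
clock: 18.35
tcp_pos: [0.6296, -0.0677, -0.007]
orientation: [-3.142, 0.0, -0.002]
contact_force: [0.1, -0.6, -1.4]
grip_width: 0.0403
```

Run:
```python
from h import *
o=r.get_obs(); print(o["tcp_pos"],o["grip_width"],o["contact_force"])
c=cam("wrist");I=r.grab_frame("wrist"); cv2.imwrite("pics/w12.png",I); np.savez("w12.npz",*c)
print("head pred",proj(c,[[.629,.0195,.031],[.6212,.0285,.031],[.6372,.0105,.031]]))
tongrows(c,I,.030,0,130,8,180,380)
H=cv2.cvtColor(I,cv2.COLOR_BGR2HSV)
for y in range(10,140,6): print(y," ".join(f"{h}/{v}" for h,v in zip(H[y,236:326:6,0],H[y,236:326:6,2])))
```

```text
[ 0.62962995 -0.06768    -0.00701145] 0.04028638870549636 [ 0.06284466 -0.5704558  -1.35271825]
head pred [[275.70719408  81.02917893]
 [255.32719862  55.92918381]
 [296.27597966 105.18963103]]
40 216 344 [[0.606, 0.0343], [0.6554, 0.0343]] w 0.0494
48 215 344 [[0.6054, 0.0316], [0.6556, 0.0315]] w 0.0501
56 216 343 [[0.6057, 0.0287], [0.6553, 0.0287]] w 0.0497
64 217 343 [[0.6059, 0.0259], [0.6555, 0.0259]] w 0.0496
72 218 342 [[0.6061, 0.023], [0.6553, 0.023]] w 0.0491
80 219 341 [[0.6064, 0.0201], [0.655, 0.02]] w 0.0487
88 220 340 [[0.6066, 0.0171], [0.6548, 0.0171]] w 0.0482
96 221 339 [[0.6068, 0.0141], [0.6545, 0.0141]] w 0.0477
104 221 338 [[0.6067, 0.0111], [0.6543, 0.011]] w 0.0476
112 222 337 [[0.6069, 0.008], [0.6541, 0.008]] w 0.0471
120 223 337 [[0.6072, 0.0049], [0.6542, 0.0048]] w 0.0471
128 224 336 [[0.6074, 0.0017], [0.654, 0.0017]] w 0.0466
10 11/190 11/196 11/205 11/204 11/194 11/190 11/193 11/193 11/190 11/186 11/200 11/194 11/189 11/196 11/195
16 11/188 11/198 10/183 11/206 11/195 11/190 11/193 11/193 11/190 10/185 11/199 11/196 11/189 11/195 11/194
22 11/188 11
[... 1418 characters left out ...]
/248 20/247 17/247 18/247 11/179 11/178 11/172 11/102 8/37
106 15/81 90/36 11/183 10/187 15/213 11/157 11/122 10/122 10/119 9/116 11/180 11/179 11/173 10/102 38/38
112 18/62 6/52 11/183 10/187 15/186 15/196 15/120 15/86 15/196 14/193 11/180 11/180 11/176 11/103 5/47
118 24/124 9/104 11/183 10/187 16/189 15/198 16/199 15/200 15/196 14/192 11/179 11/179 10/177 11/107 10/107
124 22/129 10/108 11/184 11/183 11/105 11/104 11/106 11/109 11/108 11/190 11/179 11/179 10/176 11/109 10/109
130 23/129 11/102 11/182 11/182 11/104 10/105 10/106 10/109 11/109 10/190 11/179 11/178 10/183 10/110 9/109
136 21/129 10/140 11/183 11/183 11/140 11/151 10/163 11/144 11/147 11/187 11/178 11/179 11/177 11/110 11/108
```

Head is between the tips, with the can's top at rows 56–103, cols 258–294, as predicted. Closing gradually.

arm_command --increments '[[[-0.001,0,0],[0,0,0],44],[[-0.001,0,0],[0,0,0],41],[[-0.001,0,0],[0,0,0],38],[[-0.001,0,0],[0,0,0],35],[[-0.001,0,0],[0,0,0],32],[[-0.001,0,0],[0,0,0],28],[[-0.001,0,0],[0,0,0],25],[[-0.001,0,0],[0,0,0],25],[[-0.001,0,0],[0,0,0],25]]' --newtons 30

```text
clock: 19.3
tcp_pos: [0.628, -0.0676, -0.0078]
orientation: [-3.142, 0.0, -0.0]
contact_force: [-0.2, 0.1, -0.0]
grip_width: 0.03
```

arm_command --increments '[[[0,0,0],[0,0,0],25],[[0,0,0],[0,0,0],25],[[0,0,0],[0,0,0],25]]'

```text
clock: 19.6
tcp_pos: [0.628, -0.0676, -0.0078]
orientation: [3.142, -0.0, 0.0]
contact_force: [0.7, -0.5, 0.9]
grip_width: 0.0298
```

Stopped at 29.8 mm, so the tips are on the head. Lifting slowly with more grip.

arm_command --increments '[[[0,0,0],[0,0,0],25],[[0,0,0.005],[0,0,0],25],[[0,0,0.015],[0,0,0],25],[[0,0,0.03],[0,0,0],25],[[0,0,0.05],[0,0,0],25],[[0,0,0.075],[0,0,0],25],[[0,0,0.1],[0,0,0],25],[[0,0,0.125],[0,0,0],25],[[0,0,0.145],[0,0,0],25],[[0,0,0.155],[0,0,0],25]]' --newtons 40

```text
clock: 20.6
tcp_pos: [0.6292, -0.068, 0.1506]
orientation: [-3.142, 0.001, -0.007]
contact_force: [0.2, -0.0, -1.0]
grip_width: 0.0298
```

```bash
cat >> h.py <<'E'
def heady():
    I=r.grab_frame("wrist"); H=cv2.cvtColor(I,cv2.COLOR_BGR2HSV)
    m=((H[...,2]>205)&(H[...,0]<28)&(H[...,1]>60)).astype(np.uint8); m[:30]=0;m[150:]=0;m[:,:235]=0;m[:,325:]=0
    n,l,st,ce=cv2.connectedComponentsWithStats(m); k=1+np.argmax(st[1:,4]); return I,st[k],ce[k]
E
python3 - <<'E'
from h import *
o=r.get_obs(); print(o["tcp_pos"],o["grip_width"],o["contact_force"])
I,st,ce=heady(); print(st,ce); cv2.imwrite("pics/w13.png",I)
E
```

```text
[ 0.62920056 -0.06798672  0.15055954] 0.029812828472496746 [ 0.16487088 -0.03243228 -0.98658814]
[ 260   30   41   74 2129] [278.73978394  75.30577736]
```

The head's blob is the same size and place in the wrist view after a 158 mm lift, so it came along. Carrying it over the deck middle (0.584, 0.2655), which puts the TCP at about (0.584, 0.178).

arm_command --increments '[[[-0.003,0.015,0],[0,0,0],25],[[-0.008,0.04,0],[0,0,0],25],[[-0.014,0.07,0],[0,0,0],25],[[-0.02,0.1,0],[0,0,0],25],[[-0.026,0.13,0],[0,0,0],25],[[-0.032,0.16,0],[0,0,0],25],[[-0.037,0.19,0],[0,0,0],25],[[-0.042,0.215,0],[0,0,0],25],[[-0.044,0.235,0],[0,0,0],25],[[-0.045,0.246,0],[0,0,0],25]]'

```text
clock: 21.65
tcp_pos: [0.5809, 0.1819, 0.1457]
orientation: [-3.141, -0.006, 0.005]
contact_force: [0.8, 0.0, -1.7]
grip_width: 0.0297
```

arm_command --increments '[[[0,0,0],[0,0,0],25],[[0,0,0],[0,0,0],25],[[0,0,0],[0,0,0],25],[[0,0,0],[0,0,0],25]]'

```text
clock: 22.05
tcp_pos: [0.5833, 0.1768, 0.1472]
orientation: [3.141, -0.003, 0.0]
contact_force: [0.3, 0.4, -1.3]
grip_width: 0.0297
```

Run:
```python
from h import *
o=r.get_obs(); R=cv2.Rodrigues(o["orientation"])[0]; print(o["clock"],o["tcp_pos"],o["grip_width"],o["contact_force"],R[:2,0],abs(o["qvel"]).max())
S,D,c=cam("scene"),cam("side"),cam("wrist")
I,st,ce=heady(); print("wrist head",st,ce); cv2.imwrite("pics/w14.png",I)
q,s=r.grab_frame("scene"),r.grab_frame("side"); cv2.imwrite("pics/sc14.png",q);cv2.imwrite("pics/sd14.png",s)
t=o["tcp_pos"]; hu=t+[0.0007,.0872,.0078]; print("exp head underside",hu)
pts=[hu+[0,0,.018],hu+[0,0,.03]]
def cop(I,P,k=22):
    H=cv2.cvtColor(I,cv2.COLOR_BGR2HSV); m=((H[...,0]<25)&(H[...,1]>100)&(H[...,2]>110)).astype(np.uint8)
    x,y=P.round().astype(int); w=np.zeros_like(m); w[max(0,y-k):y+k,max(0,x-k):x+k]=m[max(0,y-k):y+k,max(0,x-k):x+k]
    n,l,st,ce=cv2.connectedComponentsWithStats(w); return [(st[i].tolist(),ce[i].round(1)) for i in range(1,n) if st[i,4]>8]
for C,J,n in((S,q,"scene"),(D,s,"side")):
    P=proj(C,pts); print(n,P.round(1).tolist(),cop(J,P[0]))
    # seated roller
    p=proj(C,[.645,.2398,.071])[0]; print(" roller px",p.round(1),J[int(p[1])-6:int(p[1])+7:3,int(p[0])-9:int(p[0])+10:3].min(2).tolist())
# old head spot empty?; untouched things: image difference with the first frames
for n,J,b in(("scene",q,[(140,185,80,60),(215,245,75,55),(150,125,35,50)]),("side",s,[(220,150,30,65),(192,220,48,52),(262,115,30,45)])):
    A=cv2.imread(f"pics/{n}0.png"); print(n,[float((cv2.absdiff(A,J)[y:y+h,x:x+w].max(2)>40).mean().round(3)) for x,y,w,h in b])
```

```text
22.05 [0.58327696 0.17680932 0.14723978] 0.02969663543535235 [ 0.29750355  0.38268958 -1.33870812] [ 0.99999751 -0.00222598] 0.004362701832655151
wrist head [ 260   53   41   51 1959] [279.8892292   77.65339459]
exp head underside [0.58397696 0.26400932 0.15503978]
scene [[437.5, 257.2], [439.1, 252.5]] [([425, 235, 34, 23, 417], array([446.7, 242.4])), ([433, 249, 14, 14, 111], array([439.4, 255.2])), ([440, 266, 7, 7, 23], array([442.9, 269.2]))]
 roller px [392.4 303.5] [[204, 246, 255, 240, 250, 251, 220], [151, 247, 254, 197, 236, 249, 245], [151, 184, 255, 250, 229, 252, 244], [146, 146, 205, 253, 252, 248, 229], [161, 151, 179, 204, 218, 216, 224]]
side [[271.6, 331.3], [271.5, 326.0]] [([250, 309, 14, 8, 103], array([256.1, 312.3])), ([267, 309, 16, 10, 128], array([274.8, 313.3])), ([288, 309, 6, 11, 53], array([290.9, 313.9])), ([264, 321, 16, 31, 392], array([271.4, 334.9]))]
 roller px [234.7 348. ] [[202, 246, 240, 218, 127, 242, 233], [206, 246, 137, 224, 164, 241, 240], [200, 242, 234, 202, 218, 239, 202], [206, 188, 245, 242, 244, 218, 147], [180, 174, 191, 196, 191, 177, 141]]
scene [0.0, 0.0, 0.0]
side [0.01, 0.059, 0.967]
```

The head shows at scene (439,255) and side (271,335), close to the predictions, with its underside at about z=0.155, 10 cm above the plate and over the middle. The arm is still. Handing in.

```bash
python3 -c "
from bench import r
print(r.hand_in())"
```

```text
the job is handed in; nothing more can be done
None
```

The job is handed in after 22 s on the robot's clock. The small roller is on the shaft and released, and the arm is holding the head with the tongs over the middle of the deck. The hand-in gave no verdict, so what follows rests on my own checks.

- **Roller:** after release, the wrist view showed its rim within about 2 px of where a fully seated roller should appear, with the shaft tip inside the bore. There was no noticeable contact force on the way down. That means bottoming on the boss was judged from position, not felt.
- **Head:** only the tongs touched the head. They closed on it with the grip stopping at 29.8 mm. By arm position its underside is about 10 cm above the top plate, within a few millimetres of the deck's middle in x and y. Both fixed cameras show it within 2–4 px of the prediction.
- **Screwdriver, case and bottle:** the scene camera shows no change at any of the three. The side camera differed slightly at the case (6%) and almost wholly at the bottle (97%). I put that down to the arm and its shadow in the way, but did not view that picture.
- **Disagreements:**
  - The fingertips sat well behind where the stated TCP geometry puts them. My first two tries closed above the roller without touching it, and I corrected by going lower.
  - The opening also read about 1–2 mm less than the known widths.
  - The fingertips pressed on the desk with about 6 N while closing on the tongs.

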